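# Seal the full tea canisters and put them away

### The arm

A 7-joint arm with a two-finger parallel gripper is mounted at the origin on the work surface. World frame = base frame: x ahead of the robot, y to its left, z up, the work surface at z = 0. Lengths are in mm, angles in rad, forces in N, time in s.
With the tool pointing down it reaches from about 425 to 875 mm from the base axis. Payload 8.4 kg.
Tool frame: the origin (TCP) lies midway between the tips of the shut fingers; the grasp point (between the pads) lies 19 mm behind it; y points along the fingers, z is the direction in which the jaws open and shut, and the axes are right-handed (so a half turn about y gives the same grasp; the last joint's range is limited). The gripper opens to 85 mm and grips with 20 to 120 N. Pads are 22 mm wide; open, the fingers measure 114 mm over their backs; the gripper's body (76 mm by 85 mm) begins 54 mm behind the grasp point. The pads swing forward as they close: fully open they stand 13 mm farther back than shut.
Start: joints at [1.229, 0.333, 0.04, 1.465, -0.013, 1.343, -0.059], TCP at [156.253, -630.91, 205.608] pointing down, gripper open.
Joint ranges: [-2.58, 2.58], [-0.38, 2.09], [-1.3, 1.39], [0.25, 2.4], [-1.5, 4.64], [0.08, 2.09], [-2.65, 2.65]. Speed limits (rad/s): [2.22, 2.22, 2.79, 2.79, 3.14, 3.14, 3.14].

### API

Orientations are given as a rotation vector (axis times angle).
In Python, from station import bot, fingers, imaging, workorder, nets gives the robot as it stands. Calls block until the motion is done:
- bot.movep(position, orientation): joint-space move of the TCP to a pose.
- bot.servo_line(position, frame=None, vel=150, max_force=None): straight line of the TCP; frame=None keeps the orientation; vel is the mean speed in mm/s. With max_force (N) it stops when the force on the tool has changed by that much, and returns True; else False.
- bot.move_joints(angles): joint-space move.
- fingers.grip(opening, strength=None): opening from 0.0 (shut) to 1.0 (fully open); strength is the grip in N (None keeps the last); returns when the fingers have stopped.
- bot.pause(seconds).
- bot.solve_ik(position, orientation): joint angles nearest the present ones, or None.
- bot.observe(): the state.
- imaging.camera(name): name is "scene" or "top"; returns a dict with "frame" (480x640x3 uint8, blue, green, red), "K" (3x3 intrinsics, pixels), "rvec" (rotation vector, rad) and "tvec" (3), from world to camera coordinates, as OpenCV has them. Camera axes: x right, y down, z forward; pixel columns grow to the right and rows downward; lengths in mm; the calibration is good to about 2 mm. A picture is of the moment at which its call begins. There is no depth.
A pose or a line that the arm cannot do raises bot.Unreachable and nothing moves.
- workorder.sign_off(): hands the job in, once; it reports no verdict.
Trained networks look in the newest picture that a camera, given by its name, has taken for a name from the list of things; names that differ only in an ending like _2 or _b are one class to them, and where a whole thing is asked for, a point or a joint stands for the part that bears it (a point fixed in the world has none). Each returns a list of dicts, best first, with "p" (0 to 1); they miss things now and then, are a little off and sometimes report something else, mostly with a low value. They report only what shows in the picture. A call takes as long as a camera call.
- nets.recognise(camera, thing): "pixel" ([column, row] in pixels, amid what is visible of it).
- nets.landmark_of(camera, thing): "pixel" ([column, row] in pixels: a listed point, or the origin of a listed thing).
The state is a dict: "t": time; "joint_pos": joint angles; "qd": joint speeds; "joint_efforts": joint torques, N m; "ee_pos": TCP position; "ee_rot": TCP orientation; "force": force on the tool from outside, world axes, zero at the start; "torque": the same for the moment, N m; "finger_gap": opening from 0.0 (shut) to 1.0 (fully open).
Only numpy, scipy, OpenCV 4.12 (cv2) and the standard library are available. Lean on these libraries where they do the work, as an engineer would, in place of code of your own. Each camera call takes 0.05 s, during which the arm holds its last target.

### The job

Put the tea away: drop the loose tea cake from the coaster into any one of the empty white canisters, then give every canister that has a tea cake in it a wooden lid, pressed down until it is fully home on the rim, and stand it upright in the long acrylic tray (the canister that already has a lid set loosely on it has tea in it too). Leave the other canisters, the empty ones, open and standing where they are, to dry; the lids are all alike and the spare ones can stay on the mat. Do not knock over or shove away the other things on the desk.

Things in the scene. Friction and masses are not known exactly. Their poses are not given: they have to be found in the camera images.
- can1: white ceramic tea canister, round, straight-sided, open at the top: outside diameter 56 mm, inside 49, height 62, floor 4 thick, about 220 g. Origin: centre of its underside, z up. A lid's origin lies 57 mm above this when just set on, 52 when fully home (knob top then at 83). Holds tea; lid1 starts set loosely on it.
- can2: white ceramic tea canister, round, straight-sided, open at the top: outside diameter 56 mm, inside 49, height 62, floor 4 thick, about 220 g. Origin: centre of its underside, z up. A lid's origin lies 57 mm above this when just set on, 52 when fully home (knob top then at 83). Holds tea2 if present, else empty.
- can3: white ceramic tea canister, round, straight-sided, open at the top: outside diameter 56 mm, inside 49, height 62, floor 4 thick, about 220 g. Origin: centre of its underside, z up. A lid's origin lies 57 mm above this when just set on, 52 when fully home (knob top then at 83). Holds tea3 if present, else empty.
- can4: white ceramic tea canister, round, straight-sided, open at the top: outside diameter 56 mm, inside 49, height 62, floor 4 thick, about 220 g. Origin: centre of its underside, z up. A lid's origin lies 57 mm above this when just set on, 52 when fully home (knob top then at 83). Starts empty.
- can5: white ceramic tea canister, round, straight-sided, open at the top: outside diameter 56 mm, inside 49, height 62, floor 4 thick, about 220 g. Origin: centre of its underside, z up. A lid's origin lies 57 mm above this when just set on, 52 when fully home (knob top then at 83). Starts empty.
- tea1: pressed tea cake, hard dark brown disc, diameter 42 mm, 18 high, edges bevelled. Origin: centre of its underside. Lies on the floor of can1 (always there).
- tea2: pressed tea cake, hard dark brown disc, diameter 42 mm, 18 high, edges bevelled. Origin: centre of its underside. Lies on the floor of can2; None at the start if absent, and can2 is then empty.
- tea3: pressed tea cake, hard dark brown disc, diameter 42 mm, 18 high, edges bevelled. Origin: centre of its underside. Lies on the floor of can3; None at the start if absent, and can3 is then empty.
- tea4: pressed tea cake, hard dark brown disc, diameter 42 mm, 18 high, edges bevelled. Origin: centre of its underside. The loose one: starts on the cork coaster.
- lid1: wooden lid, fits any canister, 31 mm high, 60 g: plug 44 dia x 10 with bevelled foot, disc 56 dia x 6, knob 20 dia x 15. Origin: centre of plug's underside, z up. Its grey seal ring keeps it 5 mm proud of the rim until 8 to 10 N on the knob squeezes it home, where it stays. Lifted by the knob, it comes off, canister left behind. Starts loosely on can1.
- lid2: wooden lid, fits any canister, 31 mm high, 60 g: plug 44 dia x 10 with bevelled foot, disc 56 dia x 6, knob 20 dia x 15. Origin: centre of plug's underside, z up. Its grey seal ring keeps it 5 mm proud of the rim until 8 to 10 N on the knob squeezes it home, where it stays. Lifted by the knob, it comes off, canister left behind. Starts plug-down on the mat.
- lid3: wooden lid, fits any canister, 31 mm high, 60 g: plug 44 dia x 10 with bevelled foot, disc 56 dia x 6, knob 20 dia x 15. Origin: centre of plug's underside, z up. Its grey seal ring keeps it 5 mm proud of the rim until 8 to 10 N on the knob squeezes it home, where it stays. Lifted by the knob, it comes off, canister left behind. Starts plug-down on the mat.
- lid4: wooden lid, fits any canister, 31 mm high, 60 g: plug 44 dia x 10 with bevelled foot, disc 56 dia x 6, knob 20 dia x 15. Origin: centre of plug's underside, z up. Its grey seal ring keeps it 5 mm proud of the rim until 8 to 10 N on the knob squeezes it home, where it stays. Lifted by the knob, it comes off, canister left behind. Starts plug-down on the mat.
- lid5: wooden lid, fits any canister, 31 mm high, 60 g: plug 44 dia x 10 with bevelled foot, disc 56 dia x 6, knob 20 dia x 15. Origin: centre of plug's underside, z up. Its grey seal ring keeps it 5 mm proud of the rim until 8 to 10 N on the knob squeezes it home, where it stays. Lifted by the knob, it comes off, canister left behind. Starts plug-down on the mat.
- mat: grey stone drying mat, 160 x 160 x 8 mm, fixed to the desk; the washed lids lie on it. Origin: centre of its underside.
- tray: long, low tray of pale translucent acrylic, 300 mm (its x) x 115 mm (its y), fixed to the desk; floor 3 thick, rim 15 above the desk, walls 3. Room for four canisters in a row along its x. Origin: centre of its underside.
- coaster: round cork coaster, diameter 90 mm, 4 thick, fixed to the desk. Origin: centre of its underside.
- eraser: bystander: white eraser in a paper sleeve, 55 x 23 x 12 mm, loose. Origin: centre of its underside.
- scoop: bystander: wooden tea scoop lying flat, 152 x 34 x 12 mm, along its x, loose. Origin: centre of its underside.
- mug: bystander: blue ceramic mug, diameter 80 mm, 92 high, handle at its +y, loose. Origin: centre of its underside.
- lotion: bystander: black lotion bottle, diameter 54 mm, 150 high, loose. Origin: centre of its underside.
- phone: bystander: phone lying flat, 150 x 72 x 8 mm, fixed. Origin: centre of its underside.

How it is judged:
By the outcome, as a careful person would: the job done as asked, in the order asked, and still so for the second after the job is handed in, with the robot touching nothing.
Of tea2, tea3 only 1 to 2 are there at a start; the rules pass over those that are not, and their reading is None.
At some moment in a run one of can1, can2, can3, can4, can5, lid2, lid3, lid4, lid5 may be knocked a few centimetres aside while the robot is not near it.
Once in a run the grip may slacken for a moment while it holds something.
It also fails if it takes over 210 s, if anything falls off the work surface, if the arm or the gripper's body presses on something with over 40 N, if the wrist force passes 120 N, or if a joint passes its speed limit or range.

## Working session

There is one attempt and no reset: what is moved stays moved. The work goes in short steps, each a Python script; the robot and the scene stay as the last script left them, time stands still between calls to the robot, and variables do not carry over. Pictures are saved under pics/ and viewed, and the job is handed in when it is done.

```bash
ls; mkdir -p pics
python3 - <<'E'
from station import bot, fingers, imaging, workorder, nets
import cv2
for n in ("scene","top"):
    c=imaging.camera(n); cv2.imwrite(f"pics/{n}0.png",c["frame"]); print(n,c["K"],c["rvec"],c["tvec"])
print(bot.observe())
E
```

```text
pics
scene [[560.33756194   0.         316.00892846]
 [  0.         560.33756194 238.93680672]
 [  0.           0.           1.        ]] [ 1.55163028  1.69832424 -0.94782512] [  67.11866171 -238.32321832 1573.70216325]
top [[451.44868537   0.         318.17980592]
 [  0.         451.44868537 244.95124375]
 [  0.           0.           1.        ]] [ 2.14806123 -2.12758108  0.16665058] [  5.11393046 541.07677871 790.79646885]
{'t': 0.1, 'joint_pos': array([ 1.22879343,  0.33385863,  0.03992505,  1.46619772, -0.01339337,
        1.34330616, -0.05848606]), 'qd': array([ 0.00129461, -0.00143465,  0.00219056, -0.00202544,  0.00011565,
        0.00128031, -0.00088258]), 'joint_efforts': array([ 5.07816818e-03, -6.60023546e+01,  1.37104243e+00, -4.06477046e+01,
        1.71106198e-02,  9.02849541e-03, -9.08331253e-05]), 'ee_pos': array([ 156.10367494, -630.50292792,  204.79178685]), 'ee_rot': array([-0.25556616,  2.09412982, -2.09102576]), 'force': array([-0.23557329, -0.71236247, -0.82611336]), 'torque': array([-0.03805123,  0.04073165, -0.01730472]), 'finger_gap': 0.9984797178502179}
```

View pics/scene0.png

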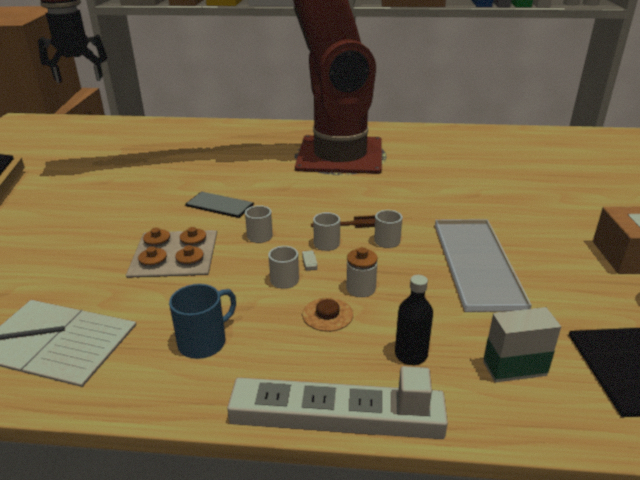

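View pics/top0.png

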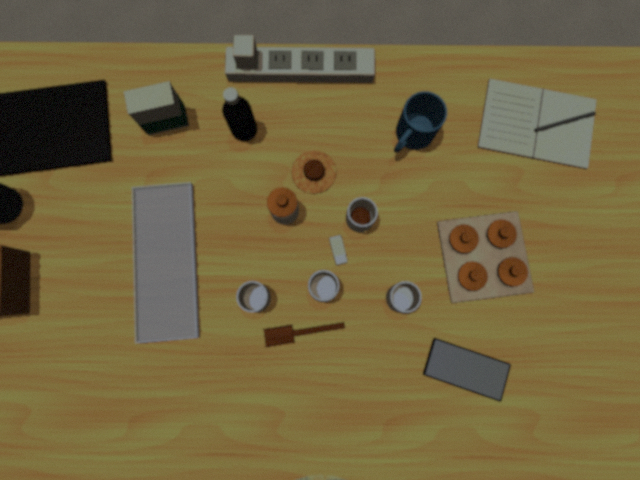

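```bash
cat > h.py <<'E'
from station import bot, fingers, imaging, workorder, nets
import numpy as np, cv2
from scipy.spatial.transform import Rotation as R
from scipy.optimize import least_squares
C={}
def look(save=None):
    for n in ("scene","top"):
        C[n]=imaging.camera(n)
        if save: cv2.imwrite(f"pics/{save}_{n}.png",C[n]["frame"])
def proj(n,P):
    c=C[n]; p,_=cv2.projectPoints(np.float64(np.reshape(P,(-1,1,3))),np.float64(c["rvec"]),np.float64(c["tvec"]),c["K"],None)
    return p.reshape(-1,2)
def plane(n,px,z):
    c=C[n]; Rm=cv2.Rodrigues(np.float64(c["rvec"]))[0]; o=-Rm.T@np.ravel(c["tvec"])
    d=Rm.T@np.linalg.inv(c["K"])@np.array([px[0],px[1],1.]); return (o+d*(z-o[2])/d[2])
def tri(p1,p2):
    P=[c["K"]@np.c_[cv2.Rodrigues(np.float64(c["rvec"]))[0],np.ravel(c["tvec"])] for c in (C["scene"],C["top"])]
    X=cv2.triangulatePoints(P[0],P[1],np.float64(p1).reshape(2,1),np.float64(p2).reshape(2,1)).ravel(); X=X[:3]/X[3]
    e=max(np.linalg.norm(proj("scene",X)[0]-p1),np.linalg.norm(proj("top",X)[0]-p2))
    return X,e
def find(thing,pmin=0.3,z=None,f="landmark_of"):
    s=[d for d in getattr(nets,f)("scene",thing) if d["p"]>pmin]; t=[d for d in getattr(nets,f)("top",thing) if d["p"]>pmin]
    out=[]
    for b in t:
        for a in s:
            X,e=tri(np.float64(a["pixel"]),np.float64(b["pixel"]))
            if e<5: out.append((X.round(1),round(e,1),a["p"],b["p"]))
    return out,s,t
E
python3 - <<'E'
from h import *
look()
for th in ("can1","can2","tea4","lid1","lid2","tray","mat","coaster","mug","lotion","eraser","scoop"):
    o,s,t=find(th)
    print(th,len(s),len(t))
    for x in o: print("  ",x)
    print("   t",[(np.round(d["pixel"],1).tolist(),round(d["p"],2),plane("top",d["pixel"],0)[:2].round(0).tolist()) for d in t])
f=C["top"]["frame"]
cv2.imwrite("pics/crop1.png",cv2.resize(cv2.convertScaleAbs(f[140:330,220:430],alpha=1.6),None,fx=3.2,fy=3.2,interpolation=cv2.INTER_CUBIC))
E
```

```text
can1 5 6
   (array([445. , 128.7,  -8.8]), np.float64(0.5), 0.72, 0.91)
   (array([ 451.4, -146.5,    3.2]), np.float64(2.5), 0.57, 0.9)
   (array([598.6, -71. ,   2.6]), np.float64(1.8), 0.71, 0.8)
   (array([469.8,  -2.6,  -5.2]), np.float64(1.2), 0.72, 0.66)
   (array([ 6.133e+02,  7.640e+01, -3.000e-01]), np.float64(3.5), 0.88, 0.49)
   t [([256.8, 297.8], 0.91, [445.0, 127.0]), ([397.8, 295.9], 0.9, [451.0, -142.0]), ([358.3, 219.7], 0.8, [599.0, -68.0]), ([323.4, 285.5], 0.66, [469.0, -0.0]), ([499.1, 233.6], 0.52, [574.0, -342.0]), ([281.5, 212.0], 0.49, [613.0, 83.0])]
can2 5 6
   (array([445. , 128.7,  -8.8]), np.float64(0.5), 0.72, 0.91)
   (array([ 451.4, -146.5,    3.2]), np.float64(2.5), 0.57, 0.9)
   (array([598.6, -71. ,   2.6]), np.float64(1.8), 0.71, 0.8)
   (array([469.8,  -2.6,  -5.2]), np.float64(1.2), 0.72, 0.66)
   (array([ 6.133e+02,  7.640e+01, -3.000e-01]), np.float64(3.5), 0.88, 0.49)
   t [([256.8, 297.8], 0.91, [445.0, 127.0]), ([397.8, 295.9], 0.9, [451.0, -142.0]), ([358.3, 219.7], 0.8, [599.0, -68.0]), ([323.4, 285.5], 0.66, [469.0, -0.0]), ([499.1, 233
[... 2055 characters left out ...]
78, [527.0, -313.0])]
coaster 1 1
   (array([692.1,  17.4,  -6.4]), np.float64(1.1), 0.62, 0.64)
   t [([316.5, 174.4], 0.64, [690.0, 15.0])]
mug 1 1
   (array([ 786.5, -185.6,   -4.7]), np.float64(0.6), 0.9, 0.93)
   t [([415.1, 130.5], 0.93, [784.0, -183.0])]
lotion 1 2
   (array([787. , 159.3,   2. ]), np.float64(2.0), 0.73, 0.73)
   t [([247.7, 127.4], 0.73, [788.0, 156.0]), ([502.0, 237.2], 0.64, [566.0, -347.0])]
eraser 1 1
   (array([537.6, -30.8,  -1.4]), np.float64(1.6), 0.47, 0.93)
   t [([337.8, 250.6], 0.93, [537.0, -28.0])]
scoop 2 2
   (array([383.3,  34.6,  -9. ]), np.float64(1.5), 0.76, 0.75)
   t [([306.2, 330.8], 0.75, [384.0, 31.0]), ([339.0, 247.8], 0.53, [543.0, -30.0])]
```

View pics/crop1.png

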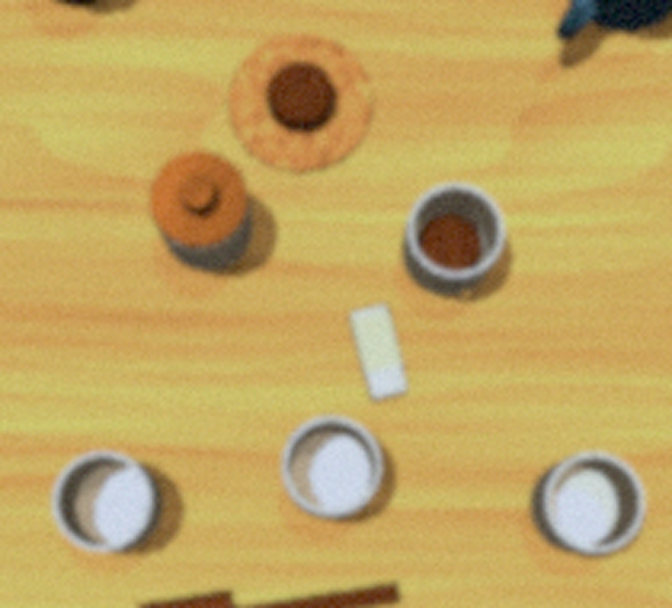

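```bash
cat >> h.py <<'E'
def circ(x,y,z,r,n=90):
    a=np.linspace(0,2*np.pi,n,endpoint=False); return np.c_[x+r*np.cos(a),y+r*np.sin(a),np.full(n,z)]
def gimg(n):
    return cv2.GaussianBlur(np.float32(C[n]["frame"]),(0,0),0.8)
def samp(img,p):
    return cv2.remap(img,np.float32(p[:,0]).reshape(1,-1),np.float32(p[:,1]).reshape(1,-1),cv2.INTER_LINEAR)[0]
def score(n,img,x,y,z,r):
    "mean colour contrast just inside vs just outside the projected circle"
    i=samp(img,proj(n,circ(x,y,z,r-2.0))); o=samp(img,proj(n,circ(x,y,z,r+2.0)))
    d=np.linalg.norm(i-o,axis=1); return np.mean(np.minimum(d,60))
def fitc(x,y,z,r,cams=("top",),span=10,fitz=False):
    from scipy.optimize import minimize
    im={n:gimg(n) for n in cams}
    f=lambda v:-sum(score(n,im[n],v[0],v[1],v[2] if fitz else z,r) for n in cams)
    g=np.arange(-span,span+.1,2.5); best=min(((f((x+a,y+b,z)),x+a,y+b) for a in g for b in g))
    v0=[best[1],best[2]]+([z] if fitz else [])
    m=minimize(f,v0,method="Nelder-Mead",options=dict(initial_simplex=[v0]+[[v0[j]+(3 if j==k else 0) for j in range(len(v0))] for k in range(len(v0))],xatol=.05,fatol=.01))
    return m.x.round(1),round(-m.fun,1)
E
python3 - <<'E'
from h import *
look()
cans=[(445,128),(451,-146),(599,-70),(470,-2)]
for c in cans: print("can",c,fitc(*c,62,28),fitc(*c,62,28,("scene",)),fitc(*c,62,28,("top","scene"),fitz=True))
for l in [(613,76),]: print("lid1",fitc(*l,73,28),fitc(*l,73,28,("scene",)),fitc(*l,73,28,("top","scene"),fitz=True))
for l in [(559,-269),(488,-284),(567,-337),(496,-350)]: print("lid",l,fitc(*l,24,28),fitc(*l,24,28,("scene",)),fitc(*l,24,28,("top","scene"),fitz=True))
print("tea",fitc(698,23,20,20),fitc(698,23,20,20,("scene",)),fitc(698,23,20,20,("top","scene"),fitz=True))
print("coaster",fitc(694,20,4,45),fitc(694,20,4,45,("scene",)))
o=bot.observe(); print(R.from_rotvec(o["ee_rot"]).as_matrix().round(2))
E
```

```text
can (445, 128) (array([444.5, 125.2]), np.float64(44.3)) (array([452.1, 125. ]), np.float64(34.4)) (array([444.8, 125.7,  57.7]), np.float64(80.4))
can (451, -146) (array([ 445.6, -138.6]), np.float64(43.6)) (array([ 453.7, -148. ]), np.float64(32.3)) (array([ 448.1, -146.9,   59.9]), np.float64(70.7))
can (599, -70) (array([597.7, -69.2]), np.float64(43.2)) (array([607.1, -70.9]), np.float64(35.0)) (array([598.9, -69.5,  56.7]), np.float64(80.4))
can (470, -2) (array([466.4,   0.6]), np.float64(40.9)) (array([4.729e+02, 3.000e-01]), np.float64(33.1)) (array([468.1,   1.5,  60.4]), np.float64(67.2))
lid1 (array([614.8,  77.3]), np.float64(28.1)) (array([618.1,  75.6]), np.float64(36.9)) (array([615.3,  76.7,  71.3]), np.float64(63.9))
lid (559, -269) (array([ 558.2, -263.6]), np.float64(47.1)) (array([ 562.9, -265.9]), np.float64(36.9)) (array([ 559.2, -265.7,   21.3]), np.float64(79.9))
lid (488, -284) (array([ 488.2, -277.3]), np.float64(49.8)) (array([ 493.5, -278.6]), np.float64(36.4)) (array([ 488.7, -279. ,   21. ]), np.float64(82.8))
lid (567, -337) (array([ 568.6, -335.2]), np.float64(43.9)) (array([ 573.6, -337.8]), np.float64(35.7)) (array([ 569.7, -338. ,   21.2]), np.float64(74.1))
lid (496, -350) (array([ 496.8, -351.6]), np.float64(43.4)) (array([ 502.3, -353.4]), np.float64(31.8)) (array([ 497.5, -354. ,   20.5]), np.float64(70.9))
tea (array([691.8,  20.1]), np.float64(46.2)) (array([696.9,  19.9]), np.float64(41.6)) (array([693. ,  19.9,  16.9]), np.float64(86.5))
coaster (array([693.7,  20.9]), np.float64(14.4)) (array([701.1,  20.3]), np.float64(27.4))
[[-0.97 -0.    0.24]
 [-0.24  0.   -0.97]
 [ 0.   -1.   -0.  ]]
```

```bash
cat >> h.py <<'E'
def rot(th):
    z=np.array([np.cos(th),np.sin(th),0]); y=np.array([0,0,-1.]); return R.from_matrix(np.c_[np.cross(y,z),y,z]).as_rotvec()
JY=-np.pi/2; JX=0.0
def st(tag=""):
    o=bot.observe(); print(tag,"t",round(o["t"],1),"p",o["ee_pos"].round(1),"F",o["force"].round(1),"gap",round(o["finger_gap"],3),flush=True); return o
def line(x,y,z,vel=150,mf=None,th=None):
    return bot.servo_line([x,y,z],frame=None if th is None else rot(th),vel=vel,max_force=mf)
E
python3 - <<'E'
from h import *
for p in [(692,20),(467,0),(598,-70),(615,77),(559,-265),(488,-278),(422,304),(600,304)]:
    for th in (JX,JY,np.pi,np.pi/2):
        for z in (15,200):
            q=bot.solve_ik([*p,z],rot(th)); print(p,round(th,2),z,None if q is None else np.round(q,2))
E
```

```text
(692, 20) 0.0 15 [ 0.36  0.66 -0.64  1.51  0.42  1.11 -0.37]
(692, 20) 0.0 200 [ 0.39  0.52 -0.72  1.32  0.34  1.42 -0.31]
(692, 20) -1.57 15 [ 0.34  0.65 -0.62  1.51  0.4   1.11 -1.93]
(692, 20) -1.57 200 [ 0.37  0.51 -0.69  1.32  0.32  1.42 -1.87]
(692, 20) 3.14 15 [-0.84  0.94  1.2   1.58 -0.91  1.27 -2.62]
(692, 20) 3.14 200 [ 0.64  0.73 -1.24  1.31  0.68  1.56  2.63]
(692, 20) 1.57 15 [ 0.39  0.67 -0.7   1.51  0.46  1.13  1.17]
(692, 20) 1.57 200 [ 0.42  0.53 -0.76  1.32  0.36  1.43  1.25]
(467, 0) 0.0 15 [ 0.67  0.26 -0.84  2.07  0.25  0.91 -0.3 ]
(467, 0) 0.0 200 [ 0.71 -0.   -0.79  1.87 -0.    1.28 -0.08]
(467, 0) -1.57 15 [ 0.58  0.24 -0.73  2.07  0.2   0.9  -1.84]
(467, 0) -1.57 200 [ 0.7  -0.   -0.78  1.87 -0.    1.28 -1.65]
(467, 0) 3.14 15 None
(467, 0) 3.14 200 None
(467, 0) 1.57 15 [ 0.73  0.28 -0.9   2.07  0.28  0.92  1.25]
(467, 0) 1.57 200 [ 0.7  -0.   -0.78  1.87 -0.    1.28  1.49]
(598, -70) 0.0 15 [ 0.51  0.47 -0.59  1.76  0.31  1.   -0.19]
(598, -70) 0.0 200 [ 0.56  0.3  -0.63  1.57  0.18  1.33 -0.1 ]
(598, -70) -1.57 15 [ 0.45  0.46 -0.51  1.76  0.26  0.99 -1.7
[... 2169 characters left out ...]
]
(422, 304) 3.14 200 [ 0.29  0.21 -1.11  1.74  0.19  1.31  2.28]
(422, 304) 1.57 15 [ 0.18  0.47 -1.05  1.94  0.49  1.01  0.47]
(422, 304) 1.57 200 [ 0.36  0.25 -1.21  1.74  0.24  1.32  0.67]
(600, 304) 0.0 15 [ 0.05  0.69 -0.83  1.56  0.54  1.14 -0.9 ]
(600, 304) 0.0 200 [ 0.23  0.68 -1.22  1.37  0.63  1.52 -0.94]
(600, 304) -1.57 15 [ 0.1   0.72 -0.91  1.56  0.6   1.16 -2.51]
(600, 304) -1.57 200 [ 0.09  0.53 -0.91  1.37  0.42  1.43 -2.38]
(600, 304) 3.14 15 [ 0.2   0.82 -1.1   1.56  0.76  1.24  2.11]
(600, 304) 3.14 200 [ 0.18  0.61 -1.1   1.37  0.54  1.48  2.25]
(600, 304) 1.57 15 [ 0.1   0.72 -0.92  1.56  0.61  1.17  0.63]
(600, 304) 1.57 200 [ 0.18  0.61 -1.1   1.37  0.54  1.48  0.68]
```

```bash
sed -i 's/JY=-np.pi\/2/JY=np.pi\/2/' h.py
python3 - <<'E'
from h import *
x,y=692.3,20
bot.movep([x,y,120],rot(JX)); st("above")
fingers.grip(0.8); st("part")
print(line(x,y,7,150,8)); st("down")
fingers.grip(0.35,20); st("gripX")
fingers.grip(0.75); 
line(x,y,45); bot.movep([x,y,45],rot(JY)); print(line(x,y,7,150,8)); st()
fingers.grip(0.35,40); st("gripY")
line(x,y,150); st("lift")
look("tea")
E
```

```text
above t 4.5 p [692.4  18.7 120. ] F [ 0.3 -0.5  0.5] gap 0.997
part t 4.8 p [692.3  19.8 120. ] F [-0.3  0.4  0.4] gap 0.802
False
down t 5.7 p [693.1  20.3   8.1] F [ 0.2 -0.5 -0.3] gap 0.8
gripX t 6.1 p [692.4  20.    7.2] F [0.3 0.6 0.2] gap 0.347
False
 t 8.7 p [691.8  20.1   6.4] F [ 0.3  0.2 -0.1] gap 0.752
gripY t 9.1 p [692.5  20.    7.5] F [0.1 0.8 0.2] gap 0.349
lift t 10.2 p [691.8  19.7 148.8] F [ 0.  -0.2  0.1] gap 0.349
```

View pics/tea_scene.png

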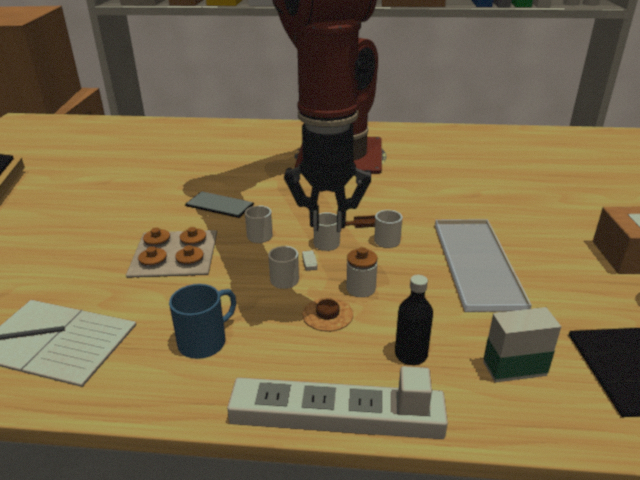

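Run:
```python
from h import *
look()
print(fitc(692,20,20,20), fitc(600,-70,62,28),fitc(614,77,73,28))
x,y=692.,20
print(line(x,y,7,180,8)); st("down")
fingers.grip(0.0,30); st("gripY")
```

```text
(array([693. ,  20.6]), np.float64(51.9)) (array([591. , -66.3]), np.float64(37.0)) (array([614.7,  77.2]), np.float64(37.9))
False
down t 11.3 p [692.8  20.4   8.3] F [ 0.7 -0.4  0.2] gap 0.355
gripY t 11.7 p [692.2  20.    7.4] F [-0.1 -0.4  0.9] gap 0.001
```

Run:
```python
from h import *
look("t2"); st()
a=C["scene"]["frame"][150:350,220:440]; b=C["top"]["frame"][120:260,220:420]
cv2.imwrite("pics/t2.png",np.hstack([cv2.resize(a,(440,400),interpolation=2),cv2.resize(b,(350,400) ,interpolation=2)]))
```

```text
t 11.8 p [692.1  19.9   7.2] F [-0.2  0.  -0.1] gap -0.002
```

View pics/t2.png

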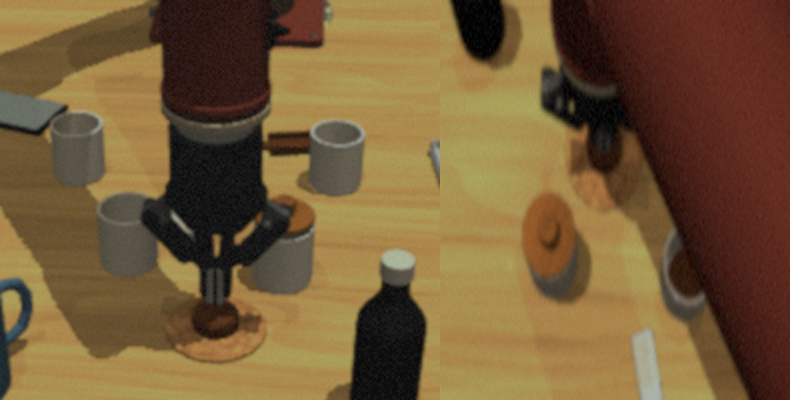

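Run:
```python
from h import *
look()
print(proj("scene",[692,20,7]),proj("top",[692,20,7]),proj("scene",[692,20,100]),proj("top",[692,20,100]))
out=[]
for n,(u,v) in (("scene",(328,300)),("top",(314,170))):
    f=C[n]["frame"].copy()
    for z in (7,26,60,100):
        p=proj(n,[692,20,z])[0]
    c=f[v-50:v+50,u-50:u+50]; c=cv2.resize(cv2.convertScaleAbs(c,alpha=1.5),(400,400),interpolation=2)
    for z in (7,26,60,100):
        p=((proj(n,[692,20,z])[0]-[u-50,v-50])*4).astype(int); cv2.circle(c,tuple(int(k) for k in p),2,(0,255,0),-1)
    out.append(c)
cv2.imwrite("pics/t3.png",np.hstack(out))
```

```text
[[327.58316876 309.83332825]] [[314.05023658 172.38072878]] [[327.57560862 266.53025287]] [[313.48061228 155.8052501 ]]
```

View pics/t3.png

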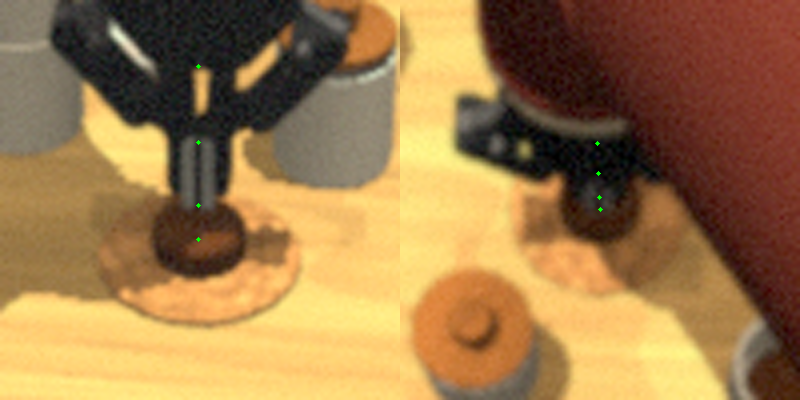

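Run:
```python
from h import *
st(); print(line(692,20,-8,30,4)); st("touch")
line(692,20,40,150); st()
```

```text
t 11.9 p [692.  20.   7.] F [-0.4 -0.5 -0.3] gap -0.002
True
touch t 12.3 p [692.2  20.1  -3.4] F [-2.6 -1.   8.1] gap -0.0
 t 12.8 p [692.3  20.   40.2] F [ 0.4 -0.8 -0.2] gap 0.001
```

Run:
```python
from h import *
line(630,-5,30,250); print(line(630,-5,-15,200,4)); st(); print(line(630,-5,-35,30,4)); st("touch desk")
line(630,-5,40,200); st()
```

```text
True
 t 13.4 p [630.1  -4.8   9.4] F [-0.5 -0.9  0.6] gap -0.002
True
touch desk t 14.6 p [630.3  -5.  -25.5] F [-2.  -0.   8.2] gap 0.004
 t 15.1 p [630.3  -5.2  40.5] F [ 0.1  0.4 -0.5] gap 0.003
```

```bash
cat >> h.py <<'E'
D=24.5
def tl(x,y,z,vel=200,mf=None): return line(x,y,z-D,vel,mf)
def tp(x,y,z,th): bot.movep([x,y,z-D],rot(th))
E
python3 - <<'E'
from h import *
x,y=692.5,20.3
tl(x,y,70); fingers.grip(0.8); st()
print(tl(x,y,7,120,8)); st("down")
fingers.grip(0.0,25); st("gripY")
fingers.grip(0.75); tl(x,y,45); tp(x,y,45,JX); print(tl(x,y,7,120,8)); st()
fingers.grip(0.0,40); st("gripX")
tl(x,y,130); st("lift")
look("tea3")
a=C["scene"]["frame"][150:350,220:440]; b=C["top"]["frame"][120:320,220:420]
cv2.imwrite("pics/t4.png",np.hstack([cv2.resize(a,(440,400),interpolation=2),cv2.resize(b,(350,350) ,interpolation=2)[:,:].copy() if 0 else cv2.resize(b,(350,400),interpolation=2)]))
E
```

```text
t 16.2 p [692.5  20.2  45.6] F [-0.   0.3 -0.1] gap 0.802
False
down t 16.9 p [692.7  20.6 -17.3] F [-0.4  1.   1. ] gap 0.8
gripY t 17.3 p [693.1  20.5 -16.3] F [-1.3 -0.7  5.1] gap 0.469
False
 t 19.7 p [692.1  20.4 -18.1] F [0.6 0.1 0.6] gap 0.75
gripX t 20.1 p [693.4  20.5 -16.2] F [-1.  -0.1  6.3] gap 0.463
lift t 20.8 p [691.7  20.  104.1] F [-0.2 -0.  -0.3] gap 0.46
```

View pics/t4.png

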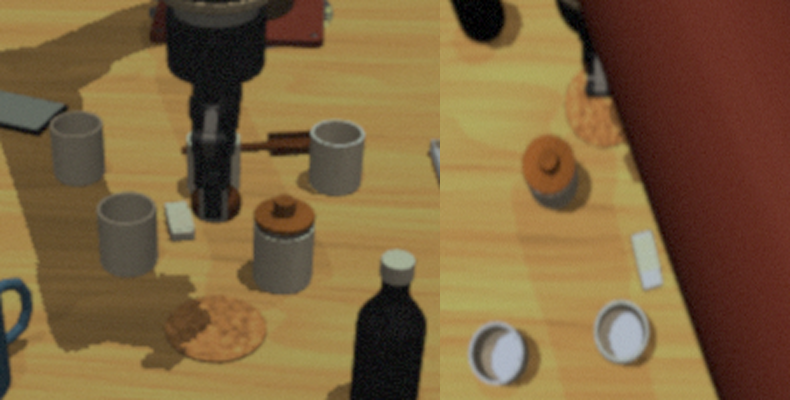

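Run:
```python
from h import *
x,y=692.5,20.3
tl(x,y,30,250); print(tl(x,y,8.5,80,5)); st(); fingers.grip(1.0); tl(x,y,100,250)
x,y=467.5,1
tp(x,y,110,JX); st(); look("t5")
print("tea",fitc(692,20,20,20),fitc(692,20,20,20,("scene",)),fitc(692,20,20,20,("top","scene"),fitz=True))
print(tl(x,y,30,200,8)); fingers.grip(0,20); st("gX"); fingers.grip(1.0); tl(x,y,85,250); tp(x,y,85,JY)
print(tl(x,y,30,200,8)); fingers.grip(0,20); st("gY"); fingers.grip(1.0); tl(x,y,110,250); st()
```

```text
True
 t 21.8 p [693.5  20.3 -16.3] F [ 0.7 -0.1  3.5] gap 0.46
 t 23.8 p [468.7   1.   85.7] F [ 1.  -0.3 -0.4] gap 0.998
tea (array([691.1,  20.3]), np.float64(52.8)) (array([695.8,  20.1]), np.float64(42.9)) (array([692. ,  20.2,  17.2]), np.float64(94.7))
False
gX t 24.8 p [468.3   0.9   6.8] F [-3.4  0.9  8.5] gap 0.655
True
gY t 27.7 p [4.656e+02 4.000e-01 1.200e+00] F [-1.4  1.   4.5] gap 0.643
 t 28.6 p [467.9   0.6  86.1] F [-0.9 -0.8 -0.1] gap 1.005
```

Run:
```python
from h import *
st(); look("t6")
print("can", fitc(468,1,62,28,("scene",)), "tea",fitc(692,20,20,20))
a=C["scene"]["frame"][150:350,220:440]; b=C["top"]["frame"][120:320,220:420]
cv2.imwrite("pics/t6.png",np.hstack([cv2.resize(a,(440,400),interpolation=2),cv2.resize(b,(350,400),interpolation=2)]))
```

```text
t 28.6 p [467.9   0.6  86.1] F [-0.9 -0.8 -0.1] gap 1.005
can (array([474.9,   0.8]), np.float64(33.2)) tea (array([691.1,  20.4]), np.float64(51.9))
```

View pics/t6.png

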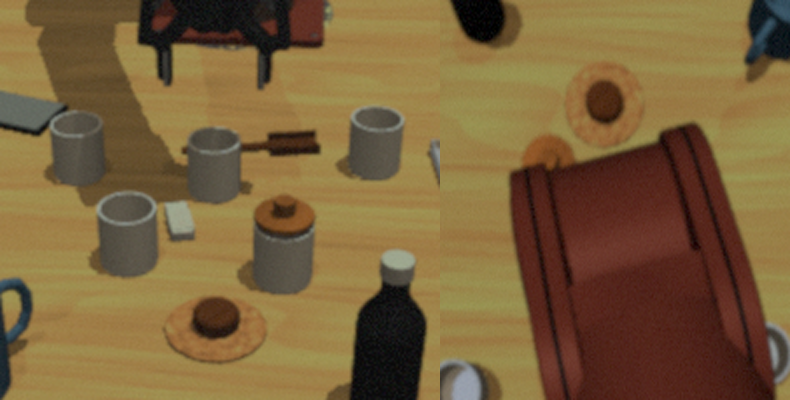

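Run:
```python
from h import *
x,y=692.7,20.3
tp(x,y,90,JY); fingers.grip(0.8); print(tl(x,y,8,200,10)); fingers.grip(0,40); st("g")
tl(x,y,120,250); st("lift")
x,y=468.3,0.7
tp(x,y,120,JY); st(); bot.pause(0.2)
print(tl(x,y,80,200)); print(tl(x,y,64,50,6)); st("at rim"); look("t7")
a=C["scene"]["frame"][180:280,270:390]
cv2.imwrite("pics/t7.png",cv2.resize(a,(720,600),interpolation=2))
```

```text
False
g t 30.9 p [693.8  20.6 -14.2] F [-1.7 -0.4  7.3] gap 0.461
lift t 31.4 p [692.9  20.2  96.5] F [-0.2 -0.2 -0.9] gap 0.461
 t 32.4 p [469.6   0.5  96. ] F [-0.1  0.2 -0.5] gap 0.461
False
False
at rim t 33.4 p [468.2   0.8  39.5] F [-0.7  0.3 -0.3] gap 0.46
```

View pics/t7.png

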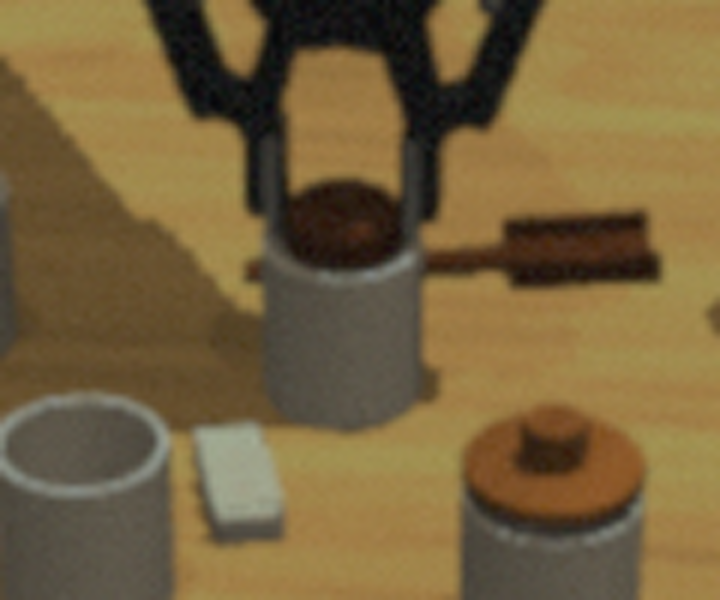

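Run:
```python
from h import *
x,y=468.3,0.7
print(tl(x,y,61,40,5)); st(); fingers.grip(0.9); bot.pause(0.3); tl(x,y,110,250)
# next: approach lids
tp(558,-263,100,JX); st(); look("t8")
for l in [(559,-265),(488,-278),(568,-336),(497,-352)]: print("lid",l,fitc(*l,24,28),fitc(*l,24,28,("scene",)))
print("can",fitc(468,0,62,28),fitc(468,0,62,28,("scene",)), "teacan",fitc(598,-70,62,28),fitc(614,77,73,28))
f=C["top"]["frame"]
cv2.imwrite("pics/t8.png",cv2.resize(cv2.convertScaleAbs(f[140:340,200:560],alpha=1.4),None,fx=2.2,fy=2.2,interpolation=2))
```

```text
False
 t 33.7 p [468.2   0.7  36.4] F [ 0.   0.1 -0.9] gap 0.457
 t 35.9 p [ 557.9 -261.1   74.8] F [0.2 1.1 0.6] gap 0.9
lid (559, -265) (array([ 558.3, -263.3]), np.float64(38.0)) (array([ 563.3, -265.5]), np.float64(30.2))
lid (488, -278) (array([ 488. , -277.3]), np.float64(42.9)) (array([ 493.6, -278.5]), np.float64(28.4))
lid (568, -336) (array([ 561.1, -325.6]), np.float64(23.1)) (array([ 573.5, -337.8]), np.float64(22.7))
lid (497, -352) (array([ 498.2, -352.5]), np.float64(21.6)) (array([ 500.2, -355.9]), np.float64(23.0))
can (array([466.4,   1.2]), np.float64(43.3)) (array([476.3,   0.9]), np.float64(35.5)) teacan (array([598., -69.]), np.float64(45.8)) (array([614.7,  77.4]), np.float64(29.8))
```

View pics/t8.png

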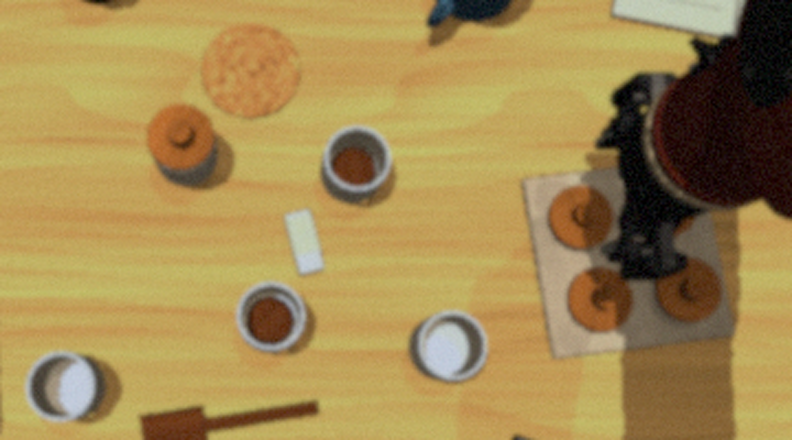

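Run:
```python
from h import *
x,y=559.6,-264
fingers.grip(0.65)
tp(x,y,60,JX); print(tl(x,y,27.5,120,10)); fingers.grip(0,20); o=st("gX"); fingers.grip(0.6)
tl(x,y,50); tp(x,y,50,JY); print(tl(x,y,27.5,120,10)); fingers.grip(0,50); st("gY")
tl(x,y,130,250); st("lift"); look("t9")
print(proj("scene",[x,y,130]))
u,v=proj("scene",[x,y,115])[0].astype(int)
cv2.imwrite("pics/t9.png",cv2.resize(C["scene"]["frame"][v-60:v+60,u-70:u+70],None,fx=5,fy=5,interpolation=2))
```

```text
False
gX t 37.5 p [ 560.1 -264.2    3.9] F [-1.4  0.8  6.8] gap 0.222
False
gY t 40.2 p [ 560.1 -264.1    3.8] F [-1.7 -0.   6.3] gap 0.203
lift t 40.7 p [ 559.5 -264.3  105.9] F [-0.2 -0.2 -1.1] gap 0.201
[[182.93876463 206.26453943]]
```

View pics/t9.png

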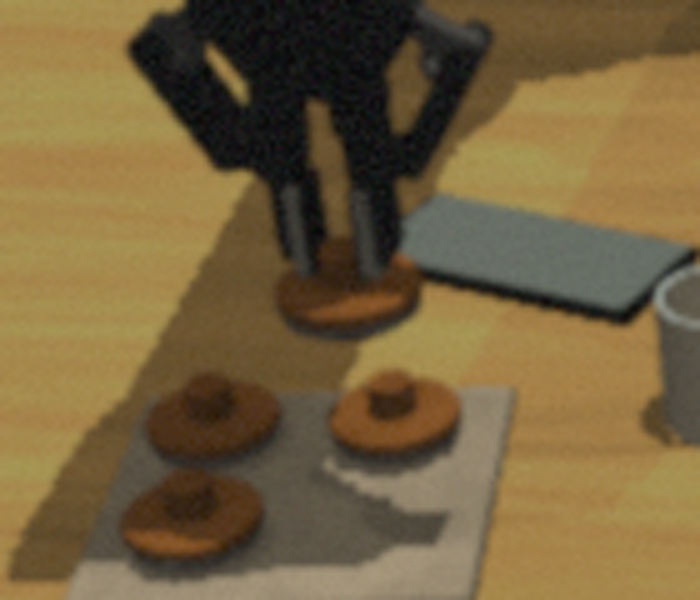

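Run:
```python
from h import *
x,y=468.3,0.8
tp(x,y,125,JY); bot.pause(0.2); st(); tl(x,y,90,150); print(tl(x,y,77.5,40,5)); st("set"); print(tl(x,y,69,25,22)); st("press")
look("t10")
u,v=proj("scene",[x,y,70])[0].astype(int)
cv2.imwrite("pics/t10.png",cv2.resize(C["scene"]["frame"][v-60:v+60,u-70:u+70],None,fx=5,fy=5,interpolation=2))
```

```text
t 42.1 p [468.9  -0.  100.6] F [0.  0.3 0. ] gap 0.199
False
set t 43.0 p [468.2   0.9  53. ] F [0.6 0.7 1. ] gap 0.201
True
press t 43.3 p [468.7   0.9  47.7] F [-4.1 -0.2 10.4] gap 0.198
```

View pics/t10.png

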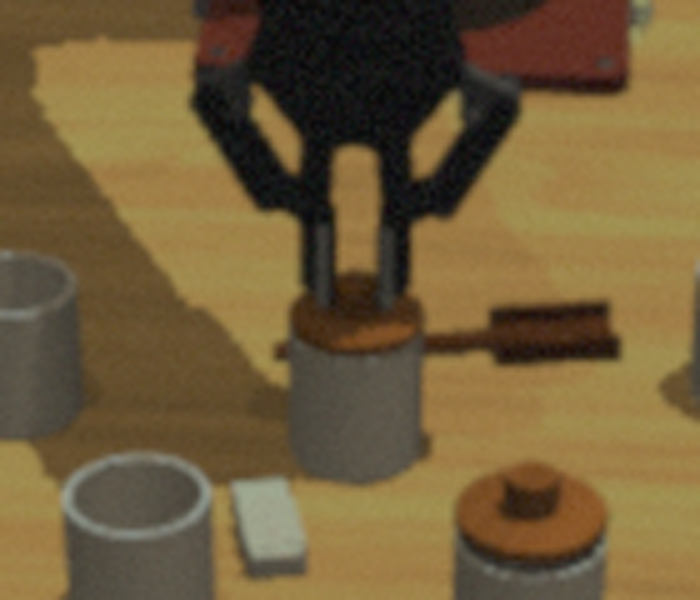

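```bash
cat >> h.py <<'E'
def press(x,y):
    "shut fingers on the knob; returns tip height at contact"
    fingers.grip(0.0); tl(x,y,92,150); r=tl(x,y,74,30,18); o=st("pressed %s"%r); tl(x,y,105,200); fingers.grip(1.0)
def carry(x,y,tx,ty,th=None):
    "open gripper above can -> grip, lift, carry to tray slot"
    print(tl(x,y,32,180,12)); fingers.grip(0,45); st("can grip"); tl(x,y,140,200); st("lifted")
    tp(tx,ty,140,JY); bot.pause(.2); o=st("over"); tl(tx,ty,55,200); print(tl(tx,ty,30,50,6)); st("down")
E
python3 - <<'E'
from h import *
x,y=468.3,0.8
fingers.grip(0.6); tl(x,y,105,200); press(x,y); carry(x,y,422,304)
look("t11")
cv2.imwrite("pics/t11.png",C["scene"]["frame"][120:420,220:620])
E
```

```text
pressed True t 45.3 p [469.2   0.8  57.5] F [-4.6 -1.7 12.4] gap 0.002
False
can grip t 47.3 p [4.692e+02 3.000e-01 8.800e+00] F [-3.3 -1.1  9. ] gap 0.641
lifted t 48.0 p [4.676e+02 2.000e-01 1.147e+02] F [-0.4  0.1 -3.9] gap 0.64
over t 49.4 p [422.8 302.6 115.4] F [-0.1  0.3 -2.9] gap 0.64
True
down t 50.4 p [422.6 304.1  10.9] F [ 1.   0.8 -1. ] gap 0.642
```

View pics/t11.png

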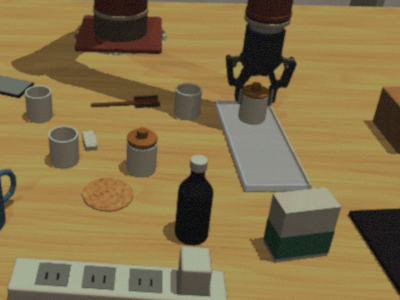

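Run:
```python
from h import *
fingers.grip(1.0); bot.pause(.2); tl(422,304,120,200)
tp(560,230,150,JY); look("t12")
l1=fitc(614.7,77,73,28); print(l1,fitc(614.7,77,73,28,("scene",)),"tray can",fitc(422,304,68,28),fitc(422,304,60,28,("scene",)))
cv2.imwrite("pics/t12.png",np.hstack([C["scene"]["frame"][140:400,200:600],C["top"]["frame"][140:400,100:500]]))
```

```text
(array([615. ,  77.4]), np.float64(37.4)) (array([628. ,  73.9]), np.float64(27.6)) tray can (array([428.9, 293.6]), np.float64(1.8)) (array([413.5, 305.2]), np.float64(30.2))
```

View pics/t12.png

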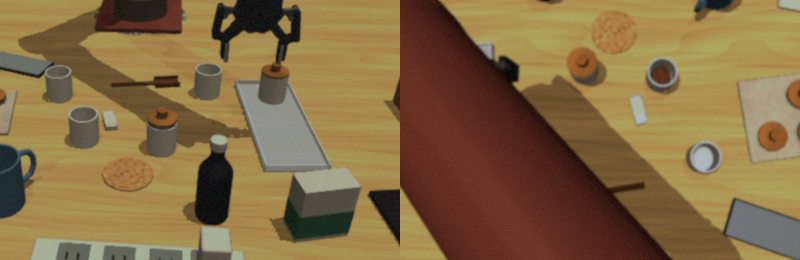

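Run:
```python
from h import *
x,y=616.4,77.2
tp(x,y,125,JY); press(x,y); st()
look("t13"); u,v=proj("scene",[x,y,70])[0].astype(int)
cv2.imwrite("pics/t13.png",cv2.resize(C["scene"]["frame"][v-60:v+60,u-70:u+70],None,fx=5,fy=5,interpolation=2))
```

```text
pressed True t 54.8 p [617.8  77.8  57.5] F [1.6 0.1 9.3] gap -0.002
 t 55.8 p [616.4  77.2  80.5] F [ 0.5 -0.2  0.8] gap 1.0
```

View pics/t13.png

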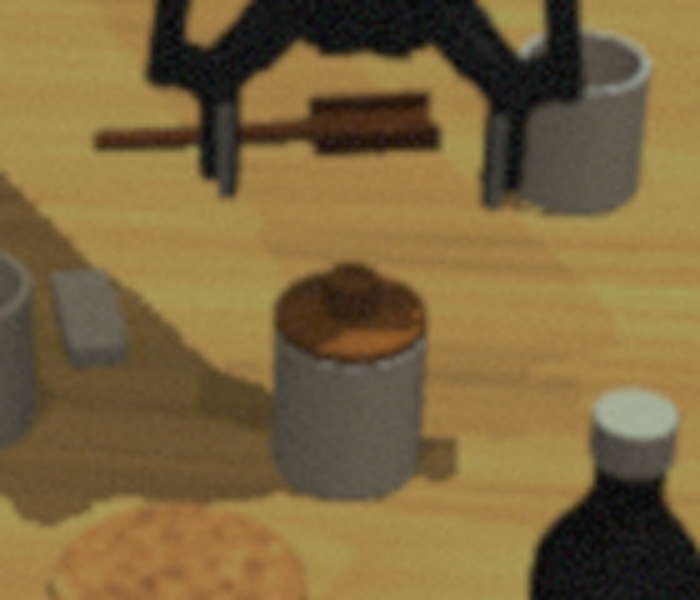

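Run:
```python
from h import *
x,y=616.4,77.2
carry(x,y,602,304); fingers.grip(1.0); bot.pause(.2); tl(602,304,125,250)
tp(488,-200,125,JX); st(); look("t14")
for l in [(488,-278),(568,-336),(497,-352)]: print("lid",l,fitc(*l,24,28),fitc(*l,24,28,("scene",)))
print("teacan",fitc(598,-70,62,28),fitc(598,-70,62,28,("scene",)))
cv2.imwrite("pics/t14.png",np.hstack([C["scene"]["frame"][140:400,130:530],C["top"]["frame"][140:400,120:520]]))
```

```text
False
can grip t 56.9 p [617.4  77.1   9.2] F [-0.9 -1.2  7.3] gap 0.64
lifted t 57.5 p [615.7  76.7 114.3] F [-0.7 -1.1 -3.2] gap 0.642
over t 58.7 p [602.8 302.1 115.2] F [-0.2 -0.4 -3.2] gap 0.638
True
down t 59.7 p [602.7 304.3  11.5] F [ 0.5 -0.3  1.6] gap 0.637
 t 62.7 p [ 488.7 -198.7  100.6] F [-0.2 -0.1  1.1] gap 1.003
lid (488, -278) (array([ 491.4, -283.6]), np.float64(12.4)) (array([ 501.5, -276. ]), np.float64(20.9))
lid (568, -336) (array([ 575.3, -345.3]), np.float64(8.2)) (array([ 573.6, -337.9]), np.float64(37.2))
lid (497, -352) (array([ 489.2, -365.5]), np.float64(7.9)) (array([ 502.1, -353.9]), np.float64(29.7))
teacan (array([598. , -69.2]), np.float64(48.2)) (array([606.3, -69.4]), np.float64(36.5))
```

View pics/t14.png

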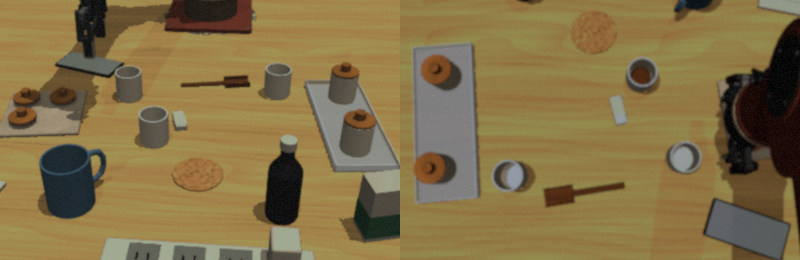

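Run:
```python
from h import *
x,y=489.6,-278
fingers.grip(0.65)
tp(x,y,60,JX); print(tl(x,y,27.5,120,10)); fingers.grip(0,20); o=st("gX"); fingers.grip(0.6)
tl(x,y,50); tp(x,y,50,JY); bot.pause(.2);fingers.grip(1.0); tl(x,y,100,250)
x,y=599.8,-69.6
tp(x,y,100,JX); print(tl(x,y,33,180,12)); fingers.grip(0,20); st("canX"); fingers.grip(1.0); tl(x,y,85); tp(x,y,85,JY)
print(tl(x,y,33,180,12)); fingers.grip(0,20); st("canY"); fingers.grip(1.0); tl(x,y,100)
x,y=489.6,-278
tp(x,y,70,JY); fingers.grip(0.6); print(tl(x,y,27.5,120,10)); fingers.grip(0,50); st("gY")
tl(x,y,130,250); st("lift")
x,y=599.8,-69.6
tp(x,y,125,JY); bot.pause(0.2); st(); look("t15")
u,v=proj("scene",[x,y,80])[0].astype(int)
cv2.imwrite("pics/t15.png",cv2.resize(C["scene"]["frame"][v-60:v+60,u-70:u+70],None,fx=5,fy=5,interpolation=2))
```

```text
False
gX t 64.5 p [ 490.1 -278.2    3.8] F [-1.1  0.2  6.3] gap 0.219
False
canX t 70.0 p [600.7 -69.7  10. ] F [-2.1 -0.5  6. ] gap 0.656
False
canY t 73.0 p [600.8 -69.7   9.9] F [-0.6 -0.5  6.8] gap 0.639
False
gY t 76.2 p [ 490.1 -278.3    4. ] F [-0.5  0.5  5.3] gap 0.199
lift t 76.7 p [ 489.6 -278.4  106.1] F [-0.3  0.2 -1.3] gap 0.201
 t 77.8 p [599.4 -71.9 100.3] F [-0.6  0.9 -1.3] gap 0.199
```

View pics/t15.png

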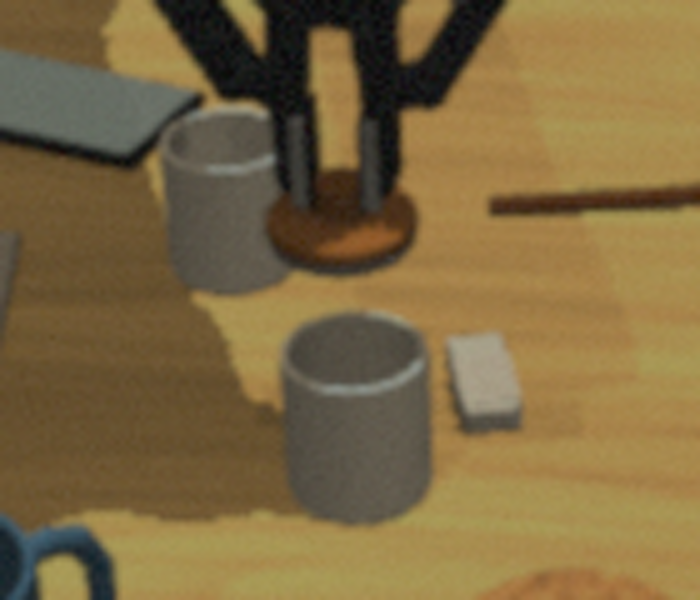

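Run:
```python
from h import *
x,y=599.9,-69.6
tl(x,y,90,120); st(); print(tl(x,y,77.5,40,5)); st("set"); print(tl(x,y,69,25,22)); st("press")
look("t16")
u,v=proj("scene",[x,y,80])[0].astype(int)
cv2.imwrite("pics/t16.png",cv2.resize(C["scene"]["frame"][v-60:v+60,u-70:u+70],None,fx=5,fy=5,interpolation=2))
```

```text
t 78.4 p [599.6 -69.5  65.2] F [ 1.  -0.  -0.7] gap 0.207
False
set t 78.8 p [599.8 -69.6  52.9] F [-0.2 -0.8 -0.8] gap 0.198
True
press t 79.2 p [600.2 -69.5  48. ] F [-2.5 -0.   8.4] gap 0.198
```

View pics/t16.png

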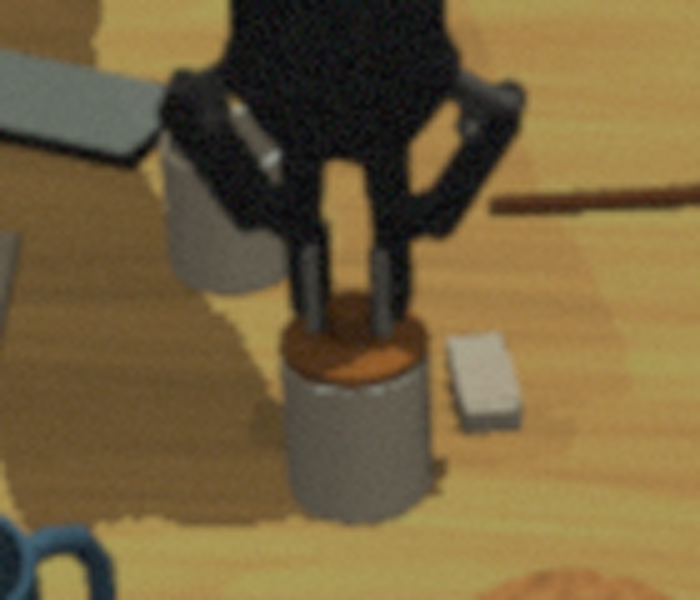

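Run:
```python
from h import *
x,y=599.9,-69.6
fingers.grip(0.6); tl(x,y,105,200); press(x,y)
print(tl(x,y,32,180,12)); fingers.grip(0,45); st("can grip"); tl(x,y,140,200); st("lifted")
tp(512,304,140,JY); bot.pause(.2); st("over"); look("t17")
cv2.imwrite("pics/t17.png",cv2.resize(C["scene"]["frame"][180:330,380:560],None,fx=4,fy=4,interpolation=2))
```

```text
pressed True t 81.2 p [600.8 -69.5  57.5] F [ 0.8  0.2 11.3] gap -0.004
False
can grip t 83.2 p [600.8 -69.8   9. ] F [-2.   1.   6.5] gap 0.64
lifted t 83.9 p [599.1 -70.  114.4] F [ 0.7  0.1 -2.7] gap 0.641
over t 85.5 p [512.8 302.8 115.4] F [ 0.3 -0.1 -4.4] gap 0.64
```

View pics/t17.png

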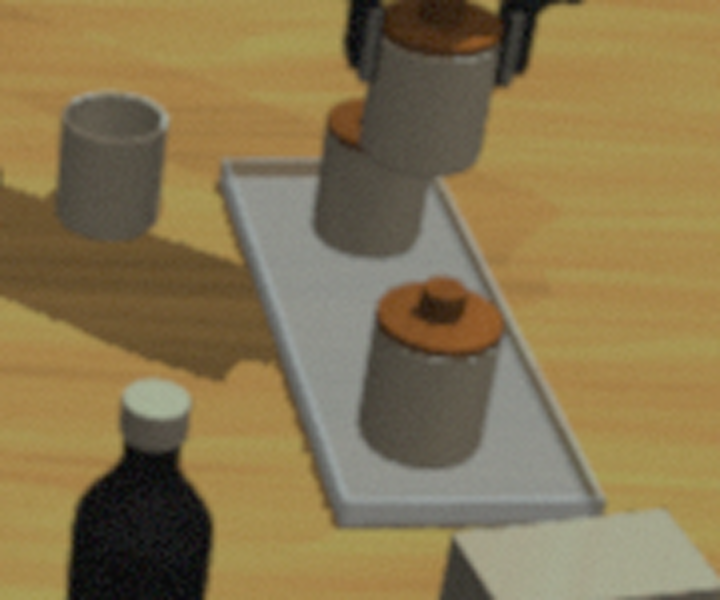

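Run:
```python
from h import *
tx,ty=512,302
tl(tx,ty,55,200); print(tl(tx,ty,30,50,6)); st("down"); fingers.grip(1.0); bot.pause(.2); tl(tx,ty,150,200)
bot.movep([480,-450,250],rot(JY)); st(); look("t18")
print(find("can1")[0][:10])
im=cv2.resize(C["top"]["frame"][140:360,110:510],(800,440),interpolation=2)
cv2.imwrite("pics/t18a.png",im); cv2.imwrite("pics/t18b.png",cv2.resize(C["scene"]["frame"][180:330,120:560],(800,273),interpolation=2))
```

```text
True
down t 86.7 p [512.5 302.2  11.1] F [ 1.4  0.5 -0.5] gap 0.636
 t 90.7 p [ 480.8 -448.8  250. ] F [ 0.4 -0.3 -0. ] gap 0.999
[(array([520.5, 323.1, -57. ]), np.float64(0.2), 0.77, 0.86), (array([508.4, 290.7,  44.4]), np.float64(0.9), 0.75, 0.86), (array([511.7, 299.6,  16.9]), np.float64(0.7), 0.57, 0.86), (array([ 451.9, -146.3,    5.8]), np.float64(0.2), 0.81, 0.73), (array([412.9, 167.6,   5.2]), np.float64(0.0), 0.69, 0.73), (array([ 5.957e+02,  3.054e+02, -4.000e-01]), np.float64(1.7), 0.77, 0.65), (array([576.9, 277.1,  87.8]), np.float64(0.6), 0.75, 0.65), (array([582. , 285. ,  63.8]), np.float64(0.8), 0.57, 0.65), (array([ 431.8,  346.7, -122.7]), np.float64(0.7), 0.77, 0.54), (array([429.3, 308.7,  -5.1]), np.float64(0.6), 0.75, 0.54)]
```

View pics/t18a.png

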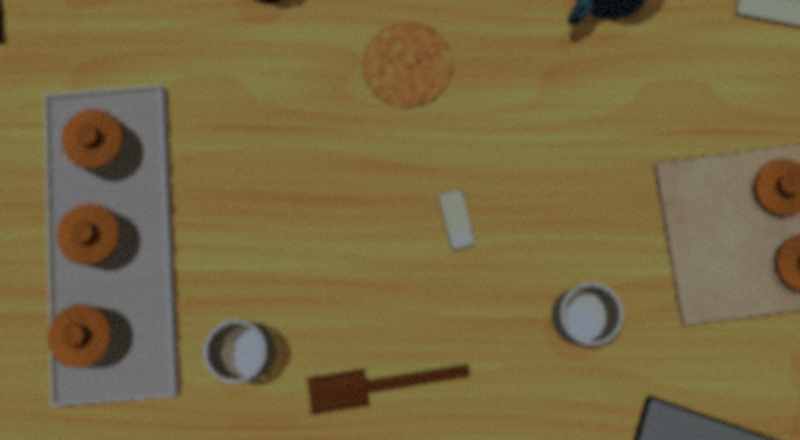

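View pics/t18b.png

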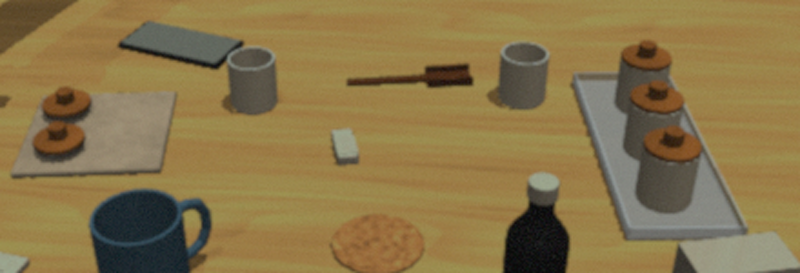

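Run:
```python
from h import *
look()
for p in [(602,304),(512,302),(422,304)]: print(p,fitc(*p,68,28),fitc(*p,68,28,("scene",)),fitc(*p,68,28,("top","scene"),fitz=True))
for px in [(133,187),(191,183.5),(136.5,342),(198.5,338)]: print(plane("top",px,15).round(0))
st()
```

```text
(602, 304) (array([600.5, 305.7]), np.float64(43.3)) (array([597.7, 305.9]), np.float64(32.9)) (array([600.2, 305.2,  69.7]), np.float64(76.1))
(512, 302) (array([513.2, 303.6]), np.float64(43.2)) (array([515.8, 301.9]), np.float64(26.0)) (array([512.9, 302.5,  70. ]), np.float64(69.7))
(422, 304) (array([423. , 305.3]), np.float64(40.9)) (array([427.6, 302.5]), np.float64(30.0)) (array([423. , 304.4,  68.9]), np.float64(67.4))
[657. 373.  15.]
[665. 260.  15.]
[361. 344.  15.]
[369. 230.  15.]
 t 91.0 p [ 480.2 -449.7  250. ] F [ 0.6 -0.1  0.8] gap 1.0
```

```bash
python3 -c "
from h import *
workorder.sign_off(); st()"
```

```text
the job is handed in; nothing more can be done
the job is handed in; nothing more can be done
```

The tea is put away and I've handed the job in, at about 91 s of robot time out of the 210 s allowed. The hand-in gave no verdict, so what follows rests on my own checks.

**What I did**
- I dropped the loose tea cake into the middle empty canister and put a mat lid on it. I also put a mat lid on the open canister that already held tea.
- I pressed home all three lids, including the loose one on can1. Then I stood the three canisters in the tray at about x = 602, 512 and 422 mm.
- The other two canisters are empty and still open on the desk. Two spare lids are still on the mat.

**Last checks**
- **Lids:** each pressing stopped with the knob top at about 82 mm, where fully home is 83 and loosely set is 88. In the final pictures the lid edges come out at 69–70 mm high. All three lids appear fully home.
- **Tray:** all three canisters stand upright inside the tray walls.
- **Bystanders:** nothing is knocked over in the final pictures.

**What disagreed or went wrong**
- **Fingertips:** they sit about 24.5 mm higher than the reported tool position, so my first two tries at the tea cake closed on nothing. I measured the difference by touching the cake and the desk, and corrected for it from then on.
- **Cameras:** the two cameras differed by 5–10 mm in x. Before fitting mat lids I centred those two canisters and both lids with the gripper.
- **Empty canister:** the left-hand one, first at about (445, 125) mm, moved about 5 cm by itself early on. I took this as the announced knock and left it where it stood.

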